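# Close the label printer and hold its lid down on the seal

### The arm

A 6-joint arm with a two-finger parallel gripper is mounted at the origin on the work surface. World frame = base frame: x ahead of the robot, y to its left, z up, the work surface at z = 0. Lengths are in m, angles in rad, forces in N, time in s.
With the tool pointing down it reaches from about 0.35 to 0.925 m from the base axis. Payload 6.4 kg.
Tool frame: the origin (TCP) lies at the very end of the fingers, on their centre line; the grasp point (between the pads) lies 19 mm behind it (env.tcp_to_grasp is the distance from the TCP to the grasp point, in m); y points along the fingers, x is the direction in which the jaws open and shut, and the axes are right-handed (so a half turn about y gives the same grasp; the last joint's range is limited). The gripper opens to 94 mm and grips with 3 to 60 N. Pads are 16 mm wide; open, the fingers measure 119 mm over their backs; the gripper's body (75 mm by 177 mm) begins 78 mm behind the grasp point.
Start: joints at [1.037, 0.245, 1.558, -0, 1.339, -0.174], TCP at [0.229, 0.608, 0.205] pointing down, gripper open.
Joint ranges: [-3.13, 3.13], [-1.02, 2.26], [0.13, 2.54], [-0.95, 4.09], [0.21, 2.88], [-2.74, 2.74]. Speed limits (rad/s): [2.57, 2.57, 3.14, 3.14, 3.14, 3.14].

### API

Orientations are given as [roll, pitch, yaw] about the fixed x, y, z axes, in that order (R = Rz(yaw) Ry(pitch) Rx(roll)).
In Python, from plant import env gives the robot as it stands. The module is installed in compiled form; this text tells all that it offers. Calls block until the motion is done:
- env.movep(position, orientation): joint-space move of the TCP to a pose.
- env.move_linear(position, max_speed=0.15, attitude=None, max_force=None): straight line of the TCP; attitude=None keeps the orientation; max_speed is the mean speed in m/s. With max_force (N) it stops when the force on the tool has changed by that much, and returns True; else False.
- env.goto_joints(angles): joint-space move.
- env.grip(opening, effort=None): finger opening in m; effort is the grip in N (None keeps the last); returns when the fingers have stopped.
- env.hold(seconds).
- env.solve_ik(position, orientation): joint angles nearest the present ones, or None.
- env.sense(): the state.
- env.get_image(name): name is "scene" or "side" or "wrist"; returns a dict with "frame" (400x640x3 uint8, blue, green, red), "fov_y" (degrees; the focal length in pixels is half the picture's height over the tangent of half this angle, whatever the lens; pixels are square), "cx", "cy" (the principal point, pixels), "k1" (the pictures are not rectified: a ray, as slopes to the right and down, at radius r is drawn at 1 + k1 r^2 times it, then the intrinsics apply), "R" (3x3) and "t" (3): a world point X has camera coordinates R X + t; the wrist camera has in their place "mount" (4x4, takes a point from camera to tool coordinates, whose origin is the TCP and whose axes are the tool frame's). Camera axes: x right, y down, z forward; pixel columns grow to the right and rows downward; lengths in m; the calibration is good to about 2 mm. A picture is of the moment at which its call begins: read the wrist's pose just before it. There is no depth.
A pose or a line that the arm cannot do raises env.MotionError and nothing moves.
- env.job_done(): hands the job in, once; it reports no verdict.
The state is a dict: "t": time; "q": joint angles; "joint_velocities": joint speeds; "effort": joint torques, N m; "eef_pos": TCP position; "orientation": TCP orientation; "force": force on the tool from outside, world axes, zero at the start; "wrist_torque": the same for the moment, N m; "grip_width": finger opening in m.
Only numpy, scipy, OpenCV 4.12 (cv2) and the standard library are available. Lean on these libraries where they do the work, as an engineer would, in place of code of your own. Each camera call takes 0.05 s, during which the arm holds its last target. There are 200 camera calls.

### The job

The label printer has just been loaded: swing its lid down and turn the black wing fastener on it until the wing lines up with the two engraved marks, so that its stud can pass through the slot in the frame below. Then press the lid fully home, flush against its seal, and keep it pressed there, leaving the wing lined up (do not lock it): finish while still holding the lid down, because the seal pushes it up again and I am going to put in the two corner screws. Leave the other things on the desk where they are.

Things in the scene. Friction and masses are not known exactly. Their poses are not given: they have to be found in the camera images.
- printer: Stainless bench label printer, fixed: a case 240 (x) by 280 (y) by 110 mm high. Origin: centre of its underside, on the desk. x points from its front face (x = -120 mm) to its back, y to its left, z up. A label roll lies inside. Along the front an inward flange, its top 98 mm above the desk, has the fastener's slot in its middle and a soft black seal strip at its front edge.
- lid (a joint): Opening angle of the lid (rad): 0 = fully home, on a stop. Counterbalanced with a stiff hinge: it stays where it is left; 1 to 3 N at the front moves it. If the wing is not lined up the stud stands on the flange and stops the lid at about 0.053 rad. Lined up, it goes on down; below 0.038 the seal pushes back: about 12 N straight down at the wing presses it home; let go, it rises to about 0.03.
- lid_hinge (a point): Point on the hinge line, mid-width of the lid; at x = +105, z = 110 mm in the printer's frame. Its axes are the lid's: x from front to hinge, y along the hinge, z out of the top face. The lid is a steel plate 284 mm wide reaching 225 mm from the hinge line to the front, underside through the hinge line, top face 8 mm above it, about 0.5 kg. Top face 118 mm above the desk when home.
- lid_front (a point): Point on the lid's top face, in the middle of its width, 210 mm from the hinge line and 15 mm from the front edge.
- wing (a point): Middle of the black plastic wing fastener on the lid: on its turning axis, 190 mm from the hinge line, mid-width, 16 mm above the lid's top face. y points along the wing, x across it, z out of the lid. The wing is a bar 48 mm long, 11 mm thick, its top 26 mm above the lid, on a round foot 32 mm across, 3 mm high. The cross pin of its stud (24 by 6 mm), under the lid, lies along the wing.
- fastener (a joint): Turn of the wing (rad), counter-clockwise seen from above positive; no stops. 0 or pi = lined up (it is symmetrical): the wing lies along the two short engraved marks on the lid left and right of it, parallel to the front edge. Light friction (0.04 N m, more with the lid pressed on the stud); stays where it is left. The stud passes the slot within about 0.2 rad of lined up.
- slot (a point): Centre of the slot in the printer's front flange, at the flange's top face, 98 mm above the desk; axes as the printer's. The slot is 30 mm long along y and 12 mm wide.
- dish: Small round steel dish, 68 mm across and 16 mm high, with the two corner screws in it, beside the printer's left side; origin under its centre. Leave alone.
- screwdriver: Screwdriver with a black handle, 180 mm long, lying beside the printer's right side. Leave alone.
- roll: Spare roll of labels, 80 mm across and 58 mm high, standing on its flat end behind the printer; origin under its centre. Leave alone.
- tray: White plastic tray 300 by 200 by 45 mm with three stacks of frozen patties, up to 65 mm high, on the right; origin under its centre. Leave alone.
- phone: Black desk telephone, 190 by 170 mm, 62 mm high, on the left; origin under its centre. Leave alone.
- punch: Desk hole punch, 130 by 105 mm, 65 mm high, on the left; origin under its centre. Leave alone.
- pot_a: Sample pot with a white cap, 60 mm across and 65 mm high, on the right; origin under its centre. Leave alone.
- pot_b: A second sample pot, the same, on the right. Leave alone.

How it is judged:
At the end, for the whole second after the job is handed in: The lid is pressed home and stays so through the last second: within 0.012 rad of flush (2.5 mm at its front edge), the wing within 0.21 rad (12 degrees) of the marks, and the gripper still pressing on it with more than 5 N (value of joint lid below 0.012 rad and angle between the y axis of wing and the y axis of slot, either way round below 0.21 rad and contact force between printer and the fingers above 5 N); the arm keeps its last pose, push and grip.
It fails at once if another thing on the desk was moved by more than 25 mm (distance of any of dish, screwdriver, roll, tray, phone, punch, pot_a, pot_b from where it was at the start of the episode above 0.025 m).
It also fails if it takes over 40 s, if anything falls off the work surface, if the arm or the gripper's body presses on something with over 40 N, if the wrist force passes 120 N, or if a joint passes its speed limit or range.

## Working session

There is one attempt and no reset: what is moved stays moved. The work goes in short steps, each a Python script; the robot and the scene stay as the last script left them, time stands still between calls to the robot, and variables do not carry over. Pictures are saved under pics/ and viewed, about 8 in all and at most 12, crops included, and the job is handed in when it is done.

```bash
mkdir -p pics; cat > h.py <<'E'
import numpy as np, cv2
from scipy.spatial.transform import Rotation as Rn
from plant import env
def snap(name,fn=None):
    s=env.sense(); im=env.get_image(name)
    if fn: cv2.imwrite('pics/'+fn,im['frame'])
    if name=='wrist':
        T=np.eye(4);T[:3,:3]=Rn.from_euler('xyz',s['orientation']).as_matrix();T[:3,3]=s['eef_pos']
        W=np.linalg.inv(T@np.array(im['mount'])); im['R'],im['t']=W[:3,:3],W[:3,3]
    im['R']=np.array(im['R']);im['t']=np.array(im['t'])
    return im
def K(im):
    f=200/np.tan(np.radians(im['fov_y'])/2)
    return np.array([[f,0,im['cx']],[0,f,im['cy']],[0,0,1]]),np.array([im['k1'],0,0,0,0.])
def ray(im,px):
    k,d=K(im);u=cv2.undistortPoints(np.array(px,float).reshape(-1,1,2),k,d)[:,0]
    D=np.c_[u,np.ones(len(u))]@im['R']; return -im['R'].T@im['t'],D/np.linalg.norm(D,axis=1)[:,None]
def plane(im,px,z):
    o,D=ray(im,px);return o+D*((z-o[2])/D[:,2])[:,None]
def tri(ims,pxs):
    A=np.zeros((3,3));b=np.zeros(3);L=[]
    for im,p in zip(ims,pxs):
        o,D=ray(im,p);P=np.eye(3)-np.outer(D[0],D[0]);A+=P;b+=P@o;L.append((o,P))
    x=np.linalg.solve(A,b);return x,[np.linalg.norm(P@(x-o)) for o,P in L]
def proj(im,X):
    k,d=K(im);return cv2.projectPoints(np.array(X,float).reshape(-1,1,3),cv2.Rodrigues(im['R'])[0],im['t'],k,d)[0][:,0]
E
python3 - <<'E'
from h import *
import pickle
D={}
for n in('scene','side','wrist'):
    D[n]=snap(n,n+'0.png')
    print(n,D[n]['fov_y'],D[n]['k1'],-D[n]['R'].T@D[n]['t'])
pickle.dump(D,open('d0.pkl','wb'));print(env.sense())
E
```

```text
scene 47.149376639400195 0.00946401698772759 [0.54702656 0.46020942 1.62113631]
side 46.27192102899982 0.04793290146395028 [ 0.03074705 -1.10216197  1.00289553]
wrist 66.75700265071764 -0.010677036039219196 [0.15807382 0.63526009 0.38393663]
{'t': 0.15, 'q': array([ 1.03691454e+00,  2.45657806e-01,  1.55872501e+00, -1.69093973e-05,
        1.33870554e+00, -1.74091073e-01]), 'joint_velocities': array([ 1.23692245e-03, -1.92658721e-03, -3.94513018e-03,  6.36342444e-05,
        2.63892420e-04, -2.81294307e-04]), 'effort': array([ 1.47089162e-03, -4.16267252e+01, -3.14980173e+01,  6.85753394e-02,
        3.15802800e-02, -1.05344650e-04]), 'eef_pos': array([0.22860526, 0.60797887, 0.20460067]), 'orientation': array([-1.57055345e+00,  1.47594859e-03,  1.21100970e+00]), 'force': array([-1.03920243,  1.21930789, -0.64097984]), 'wrist_torque': array([-0.01309522,  0.00936441,  0.03874181]), 'grip_width': 0.09410845598491119}
```

View pics/scene0.png

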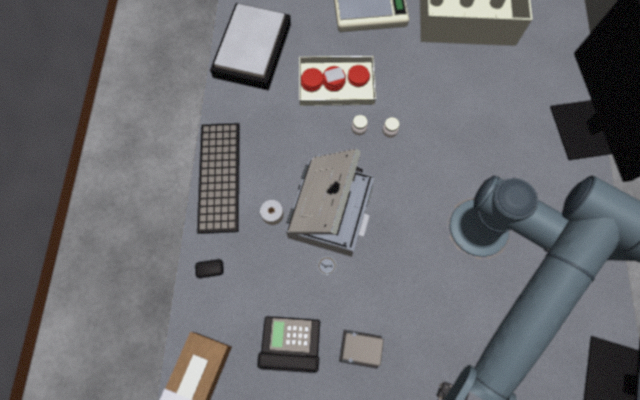

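View pics/side0.png

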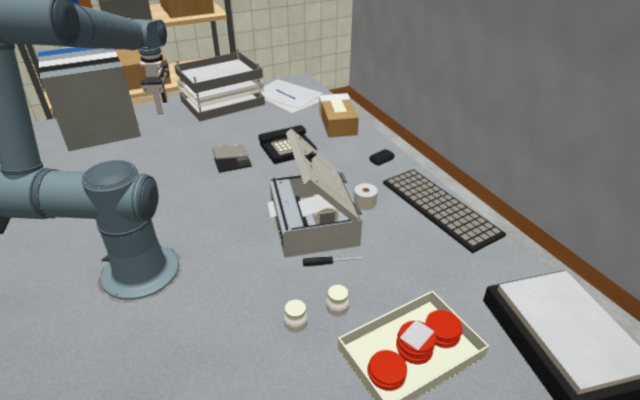

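Scene: printer near (335,200), its lid open about 45–60°, the wing black at (334,187) on the lid. Robot base near (480,228), so +x is image-left and +y is down. Side: printer near (315,200), screwdriver (332,261). Next, enlarge both.

```bash
python3 - <<'E'
import cv2,numpy as np
a=cv2.imread('pics/scene0.png')[140:260,270:390];b=cv2.imread('pics/side0.png')[120:260,250:390]
r=lambda i,s:cv2.resize(i,None,fx=s,fy=s,interpolation=cv2.INTER_CUBIC)
a=r(a,3.3333);b=r(b,400/140)
cv2.imwrite('pics/crop0.png',np.hstack([a,b]))
E
```

```text
(no output)
```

View pics/crop0.png

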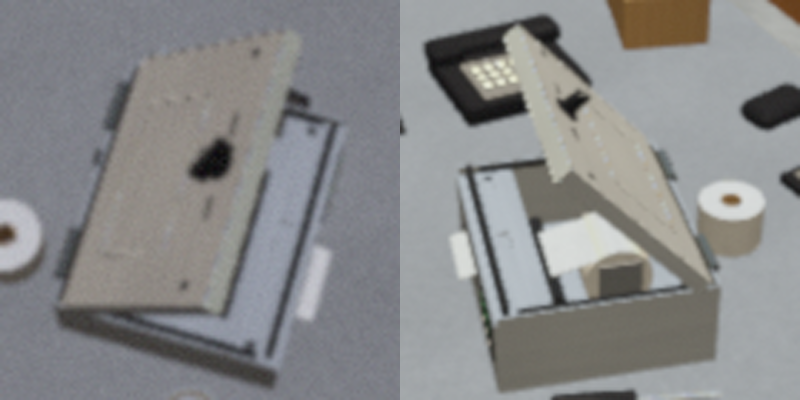

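Crop: in the scene view the case's front corners are at (345,125) and (275,375); in the side view, at (497,318) and (460,168). The wing is dark at (212,160) and (572,103), turned away from the marks at (235,125)/(208,208). Measure by triangulating.

```bash
python3 - <<'E'
from h import *
import pickle
D=pickle.load(open('d0.pkl','rb'));S,I=D['scene'],D['side']
s=lambda x,y:(270+x/3.3333,140+y/3.3333)
d=lambda x,y:(250+(x-400)/2.857,120+y/2.857)
pts={'case FR':((345,125),(497,318)),'case FL':((275,375),(460,168)),'wing':((212,160),(572,103)),'lid FR':((298,35),(570,180)),'lid FL':((222,308),(513,28)),'caseBR':((140,60),(718,285)),}
for n,(a,b) in pts.items():
    x,e=tri([S,I],[s(*a),d(*b)]);print(n,x.round(4),np.round(e,4))
P=plane(S,[s(345,125),s(275,375),s(62,312)],.11);print(P.round(4),np.linalg.norm(P[0]-P[1]),np.linalg.norm(P[2]-P[1]))
E
```

```text
case FR [ 0.3997 -0.1362  0.1055] [0.0025 0.0025]
case FL [0.467  0.136  0.1017] [0.0039 0.0039]
wing [ 0.5387 -0.031   0.2654] [0.0008 0.0008]
lid FR [ 0.4666 -0.1631  0.2725] [0.0065 0.0065]
lid FL [0.5296 0.1144 0.2832] [0.0071 0.0071]
caseBR [ 0.6224 -0.1979  0.1122] [0.0036 0.0036]
[[ 0.3978 -0.1335  0.11  ]
 [ 0.4638  0.139   0.11  ]
 [ 0.6821  0.0849  0.11  ]] 0.2804440849947203 0.2248627695189853
```

Measurements agree with the text: front edge 280.4 mm (text 280), wing–hinge distance 191.7 mm (text 191.5). Printer yaw is about -0.238 and the lid angle about 0.82 rad. Next: push the lid down to about 0.1 rad with closed fingers, beside the wing, following the lid's arc.

```bash
cat >> h.py <<'E'
YAW=np.arctan2(-.066,.2725); xh=np.array([np.cos(YAW),np.sin(YAW),0]); yh=np.array([-xh[1],xh[0],0]); zh=np.array([0,0,1.])
FM=np.array([.4308,.0027,0]); H=FM+.225*xh+.11*zh
def lid(r,y,h,th): return H+(-r*np.cos(th)+h*np.sin(th))*xh+y*yh+(r*np.sin(th)+h*np.cos(th))*zh
def down(yaw): return [-np.pi/2,0,yaw]
E
python3 - <<'E'
from h import *
o=down(YAW+np.pi/2)
print(H,lid(.19,0,.024,.82))
env.grip(0.0,20)
p=env.sense()['eef_pos']; env.move_linear([p[0],p[1],.40],max_speed=.25)
env.movep(lid(.195,.06,.008,.82)+[0,0,.06],o)
print('t',env.sense()['t'],env.sense()['grip_width'])
f0=env.sense()['force']
for th in np.linspace(.86,.10,9):
    hit=env.move_linear(lid(.195,.06,.008,th),max_speed=.1,max_force=20)
    s=env.sense();print(round(th,2),hit,(s['force']-f0).round(1),round(s['t'],2))
    if hit: break
p=env.sense()['eef_pos']
env.move_linear(p+[0,0,.03])
env.movep(lid(.25,0,.2,.1),down(YAW+np.pi)) if env.solve_ik(lid(.25,0,.2,.1),down(YAW+np.pi)) is not None else print('noik')
env.grip(.06)
snap('scene','scene1.png');snap('wrist','wrist1.png');snap('side','side1.png');print(env.sense()['t'],env.sense()['q'])
a=cv2.imread('pics/scene1.png')[140:260,270:390];w=cv2.imread('pics/wrist1.png')
r=cv2.resize(a,(400,400),interpolation=cv2.INTER_CUBIC);b=cv2.resize(cv2.imread('pics/side1.png')[120:260,250:390],(400,400))
cv2.imwrite('pics/c1.png',np.hstack([r,b]))
E
```

```text
[ 0.6494774  -0.05026407  0.11      ] [ 0.54055222 -0.02388219  0.26529102]
t 4.825 0.00020783138304946255
0.86 False [-0.3 -0.7 -0.7] 5.53
0.76 False [-1.5  0.2 -0. ] 5.86
0.67 False [-1.1  0.4 -0.6] 6.19
0.57 False [-0.9  0.8  0.2] 6.53
0.48 False [-0.9 -0.9 -0.8] 6.86
0.38 False [-1.   0.  -0.6] 7.19
0.29 False [-0.6 -0.4 -0.9] 7.53
0.19 False [-1.4 -0.1 -0.2] 7.86
0.1 False [-1.2 -0.  -0.8] 8.19
noik
9.7167 [-1.25322578e-01 -1.27937880e-01  2.02034285e+00 -2.28378811e-05
  1.24921459e+00 -1.45849151e+00]
```

View pics/wrist1.png

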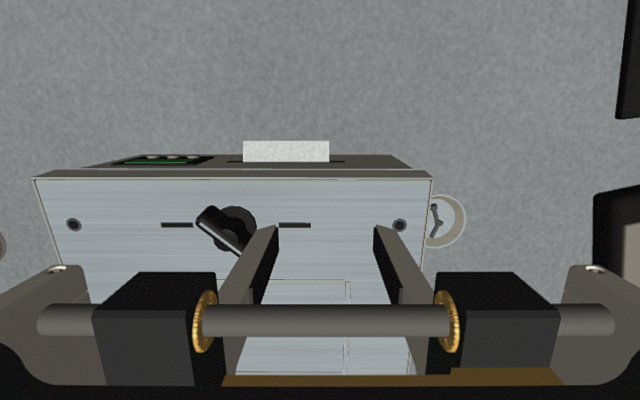

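View pics/c1.png

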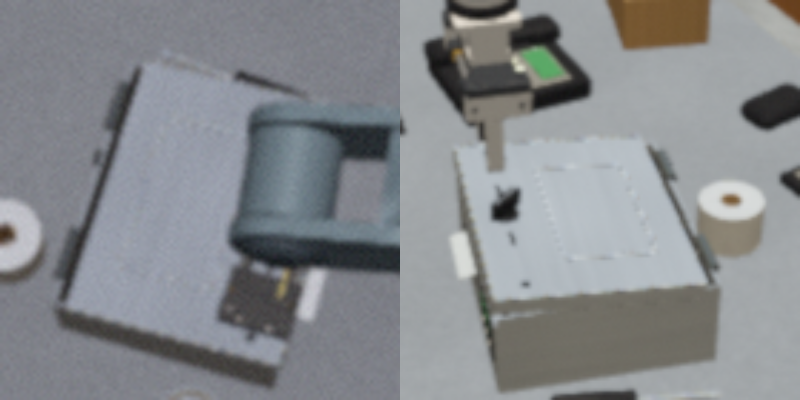

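Lid is down. In wrist1 the foot is at about (236,225) between the marks at (177,225) and (294,225). The bar starts at (205,212), slanting down-right, its far end hidden by a finger. The crop shows the lid nearly closed. I need an unobstructed view, so lift and shift the wrist.

```bash
python3 - <<'E'
from h import *
import pickle
env.move_linear(lid(.16,0.0,0,0)+[0,0,.14],max_speed=.2)
env.grip(.094)
a=snap('wrist','wrist2.png')
env.move_linear(lid(.14,0.03,0,0)+[0,0,.20],max_speed=.2)
b=snap('wrist','wrist3.png');pickle.dump((a,b),open('d1.pkl','wb'));print(env.sense()['t'])
for im in(a,b):
    u=proj(im,[lid(.19,0,.024,.1),lid(.19,0,.034,.1)]);print(u)
A,B=[i['frame'] for i in(a,b)]
cv2.imwrite('pics/c2.png',np.vstack([cv2.resize(A[120:270,150:490],(680,300)),cv2.resize(B[120:270,150:490],(680,300))]))
E
```

```text
11.7083
[[325.12841708 169.50721642]
 [325.11078943 172.56824481]]
[[297.90199823 142.26429258]
 [297.09570177 144.03242966]]
```

View pics/c2.png

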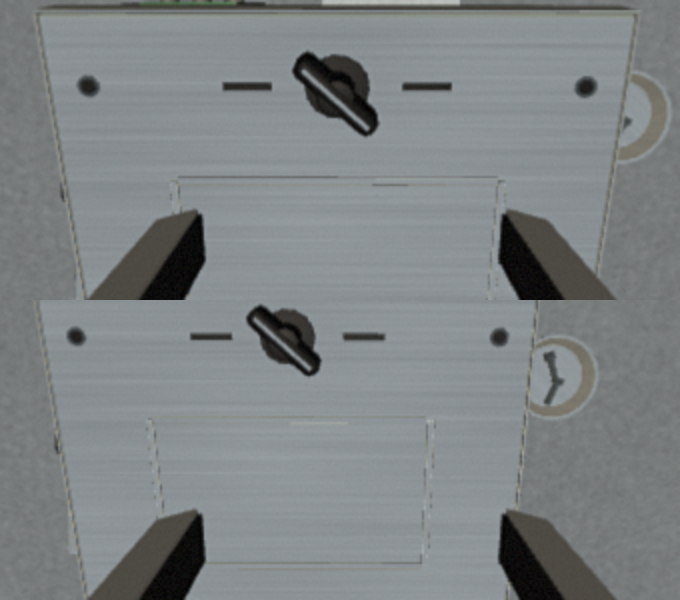

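Both views show the bar clear: ends at A (303,58)/(370,128) and B (254,12)/(313,70) in crop pixels, marks to its left and right. Triangulate.

```bash
python3 - <<'E'
from h import *
import pickle
ims=pickle.load(open('d1.pkl','rb'))
c=lambda x,y:(150+x/2,120+y/2)
P={'e1':((303,58),(254,12)),'e2':((370,128),(313,70)),'mL':((247,86),(211,36.5)),'mR':((427,86),(364,36.5)),'sL':((88,86),(77,36.5)),'sR':((586,86),(499,36.5))}
X={}
for n,(a,b) in P.items():
    X[n],e=tri(ims,[c(*a),c(*b)]);q=X[n]-H
    print(n,X[n].round(4),'printer frame r,y,z',np.round([-q@xh,q@yh,q[2]+.11],4),np.round(e,4))
def ang(p,q): d=q-p; return np.arctan2(-d@xh,d@yh)
print('wing',ang(X['e1'],X['e2']),'marks',ang(X['mL'],X['mR']),ang(X['sL'],X['sR']))
# plane-cast check at expected heights, lid 0.09
for im,k in zip(ims,(0,1)):
    z=H[2]+.19*.095+.034; e=plane(im,[c(*P['e1'][k]),c(*P['e2'][k])],z); m=plane(im,[c(*P['mL'][k]),c(*P['mR'][k]),c(*P['sL'][k]),c(*P['sR'][k])],z-.026)
    print(e.mean(0).round(4),np.linalg.norm(e[0]-e[1]),ang(e[0],e[1]),m[:2].mean(0).round(4),ang(m[0],m[1]),ang(m[2],m[3]),np.linalg.norm(m[2]-m[3]))
E
```

```text
e1 [ 0.4455 -0.0238  0.1488] printer frame r,y,z [ 0.2044 -0.0223  0.1488] [0.0008 0.0008]
e2 [ 0.4838 -0.0007  0.1517] printer frame r,y,z [0.1727 0.0092 0.1517] [0.0001 0.0001]
mL [ 0.4534 -0.0552  0.132 ] printer frame r,y,z [ 0.1894 -0.0509  0.132 ] [0. 0.]
mR [0.4741 0.031  0.1325] printer frame r,y,z [0.1895 0.0377 0.1325] [0. 0.]
sL [ 0.4349 -0.1316  0.1312] printer frame r,y,z [ 0.1894 -0.1296  0.1312] [0.0003 0.0003]
sR [0.4922 0.1066 0.1341] printer frame r,y,z [0.1898 0.1155 0.1341] [0.0001 0.0001]
wing -0.790448320753262 marks 0.0011459672800602854 0.0018269463771338015
[ 0.4627 -0.0111  0.1621] 0.04314818555507305 -0.8145176050260271 [ 0.4632 -0.0118  0.136 ] 0.0005296021097519657 0.0005290810673802431 0.24254668827330644
[ 0.4644 -0.0111  0.162 ] 0.043096081479376644 -0.7836358410165644 [ 0.4636 -0.0116  0.136 ] 0.00046499278474068276 0.0004658201008976202 0.24200268496699268
```

Marks are parallel to the printer's y axis within 0.002 rad. Screw spacing is 242 mm, and lid top at the wing is 0.132–0.136 m (lid about 0.08 rad, clear of the stud stop). Wing angle is -0.79, its axis at (0.4636,-0.0118), 6.8 mm from my first y estimate; I'll correct for that. Grip and turn.

```bash
echo 'H=H-.0067*yh' >> h.py
python3 - <<'E'
from h import *
import pickle
W=np.array([.4636,-.0117,.140]); print(lid(.19,0,.008,.08))
env.movep(W+[0,0,.08],down(YAW-.79)); env.grip(.055)
f0=env.sense()['force']
print(env.move_linear(W,max_speed=.1,max_force=6),env.sense()['eef_pos'])
env.grip(0.0,10); s=env.sense();print('w',s['grip_width'],(s['force']-f0).round(1))
for k in(-.4,0): env.move_linear(W,max_speed=.1,attitude=down(YAW+k)); s=env.sense();print(s['orientation'][2]-YAW,(s['force']-f0).round(1),s['wrist_torque'].round(2),s['t'])
env.grip(.055)
env.move_linear(W+[0,0,.08],max_speed=.15)
env.movep(lid(.16,0,0,0)+[0,0,.14],down(YAW+np.pi/2))
env.grip(.0)
a=snap('wrist','wrist4.png');pickle.dump(a,open('d2.pkl','wb'));print(env.sense()['t'])
cv2.imwrite('pics/c3.png',cv2.resize(a['frame'][120:270,150:490],(680,300)))
E
```

```text
[ 0.46445129 -0.01234412  0.13315821]
False [ 0.46414053 -0.01184312  0.14068604]
w 0.011776374629664682 [ 3.4 -4.5 -0.7]
-0.400147732681983 [ 2.6 -5.3 -1. ] [-0.8  -0.19 -0.03] 16.675
-0.0013433615062891369 [ 2.9 -4.9 -1.2] [-0.88 -0.31  0.  ] 17.225
21.1083
```

View pics/c3.png

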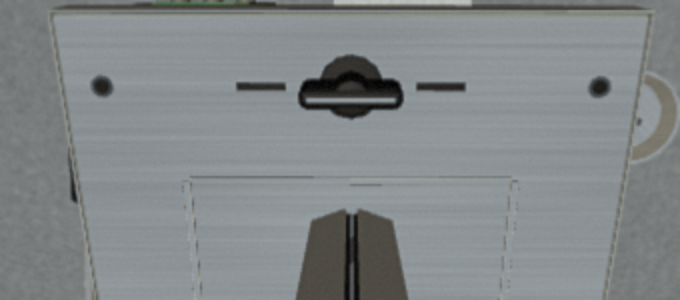

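The wing now lies along the marks: bar (300–403, 95), marks at row 86, with the bar's shift due to its height. Now press the lid home beside the wing.

```bash
python3 - <<'E'
from h import *
o=down(YAW+np.pi/2); p=lid(.203,.048,0,0)
env.movep([p[0],p[1],.155],o); env.hold(.2)
f0=np.mean([(env.hold(.02),env.sense()['force'])[1] for _ in range(5)],0)
env.move_linear([p[0],p[1],.130],max_speed=.05)
hit=env.move_linear([p[0],p[1],.108],max_speed=.02,max_force=22)
env.hold(.4);s=env.sense();print(hit,s['eef_pos'].round(4),(s['force']-f0).round(1),s['t'])
snap('scene');
E
```

```text
True [0.4617 0.0378 0.1179] [-4.5  0.2 11.7] 23.725
```

```bash
python3 - <<'E'
from h import *
import pickle
s=env.sense();p=s['eef_pos'];p=np.array([.4617,.0378,.1179])
# baseline vertical force ~ -0.6; stop when Fz > 19
for k in range(1,13):
    env.move_linear([p[0],p[1],p[2]-.0005*k],max_speed=.02);env.hold(.15)
    s=env.sense();f=s['force'];print(k,s['eef_pos'].round(4),f.round(1),round(s['t'],2))
    if f[2]>20: break
env.hold(.5);s=env.sense();print(s['eef_pos'].round(4),s['force'].round(1),s['t'])
ims=[snap('wrist','wrist5.png'),snap('side','side5.png')]
pickle.dump(ims,open('d3.pkl','wb'))
cv2.imwrite('pics/c4.png',np.hstack([cv2.resize(ims[0]['frame'],(480,300)),cv2.resize(ims[1]['frame'][140:260,260:380],(300,300))]))
E
```

```text
1 [0.4617 0.0377 0.1185] [-5.3  0.7  9.6] 24.18
2 [0.4618 0.0378 0.1181] [-4.9  0.5 10.7] 24.57
3 [0.4618 0.0378 0.1178] [-6.8 -1.1 12.5] 24.98
4 [0.4618 0.0377 0.1176] [-7.8  0.7 14.4] 25.38
5 [0.4618 0.0378 0.1174] [-8.6  0.1 17. ] 25.77
6 [0.4618 0.0378 0.1172] [-9.5  0.8 18.1] 26.18
7 [0.4618 0.0377 0.117 ] [-10.2   1.2  20.8] 26.57
[0.4618 0.0377 0.117 ] [-10.1   0.5  20.4] 27.075
```

View pics/c4.png

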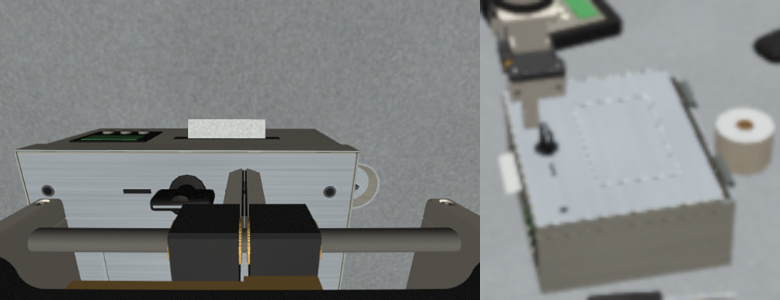

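```bash
python3 - <<'E'
from h import *
s=env.sense();print(s['eef_pos'].round(4),s['force'].round(1),s['t']);env.job_done()
E
```

```text
[0.4618 0.0378 0.117 ] [-9.7  0.8 20.9] 27.175
the job is handed in; nothing more can be done
```

The lid is pressed home with the wing lined up on its marks. I handed the job in at 27.2 s with the gripper still holding it down.

I pushed the lid down beside the wing with closed fingers, from about 0.82 to about 0.08 rad. I then gripped the wing, turned it by +0.79 rad, let go, and pressed the lid down next to it.

**Last checks:**
- **Lid:** the fingertips stood at 117.0 mm, against 118 mm for a flush lid. The contact got much stiffer at the end, about 10 N/mm, which fits the lid resting on its stop.
- **Push:** about 21 N down, steady. There was also about 10 N sideways on the fingers, from friction.
- **Wing:** parallel to the marks in the picture taken after the turn. It looked unchanged in the last picture, but I did not measure its angle again.
- **Other things:** the dish, spare roll and phone looked untouched where they showed. I did not measure the other things again, but the arm did not go near them.

**Disagreement:** my first sideways estimate of the printer's position was 6.8 mm off. I corrected it from two wrist views before gripping. The fingertip reading 1 mm below the nominal flush height is the only difference left, within the 2 mm calibration plus flex.

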